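Stir the bead bath with the paddle and put it back in its jar

ROBOT

A 7-joint arm with a two-finger parallel gripper is mounted at the origin on the work surface. World frame = base frame: x ahead of the robot, y to its left, z up, the work surface at z = 0. Lengths are in m, angles in rad, forces in N, time in s.
With the tool pointing down it reaches from about 0.4 to 0.875 m from the base axis. Payload 19.3 kg.
Tool frame: the origin (TCP) lies between the finger pads; the fingertips stand 17 mm ahead of it and the grasp point (between the pads) lies 2 mm behind it; z points along the fingers, y is the line along which they close (so a half turn about z gives the same grasp; the last joint's range is limited). The gripper opens to 85 mm and grips with 20 to 120 N. Pads are 22 mm wide; open, the fingers measure 114 mm over their backs; the gripper's body (76 mm by 85 mm) begins 54 mm behind the grasp point. The pads swing forward as they close: fully open they stand 13 mm farther back than shut.
Start: joints at [-1.275, 0.521, -0.036, 1.599, 0.021, 1.021, -0.113], TCP at [0.224, 0.584, 0.221] pointing down, gripper open.
Joint ranges: [-2.91, 2.91], [-0.3, 2.13], [-1.5, 1.42], [0.17, 2.43], [-1.26, 4.41], [0.16, 1.93], [-2.52, 2.52]. Speed limits (rad/s): [1.89, 1.89, 2.39, 2.39, 3.01, 3.01, 3.01].

INTERFACE

Orientations are given as [roll, pitch, yaw] about the fixed x, y, z axes, in that order (R = Rz(yaw) Ry(pitch) Rx(roll)).
In Python, from workcell import bot gives the robot as it stands.
- The arm moves only by the shell command python3 -m inch 'ROWS' [FORCE]. ROWS is JSON, a list of rows, each a list of 7 numbers: the shift along the tool's x, y, z in units of 200 mm (1.0 is 200 mm), then the turn, a rotation vector about the tool's x, y, z in units of 90 degrees (1.0 is 90 degrees), then the opening, from 0 (shut) to 1 (fully open). In form: [[x, y, z, rx, ry, rz, grip], ...]. A call has 1 to 20 rows; each row is the pose to reach, as a shift and turn from the pose commanded when the call began, along the tool's axes at that moment; what a row does not reach only later rows make up. A row lasts 1/8 s, in which the tool goes at most 62.5 mm and 10.7 degrees, less where a joint would pass 70% of its speed; a pose out of reach is approached as far as the arm can. A call with a number of a shift or a turn outside -1 to 1 is refused whole. A call with a gripper value outside its range is refused whole. The fingers move at their own pace and stop on an object; FORCE is the grip in N (left out, the last holds). Time passes only in rows, so rows that repeat a pose let the fingers close. It gives the time, the measured TCP pose, the force, the opening and the grip force at its end, in the units of the state.
- bot.observe(): the state, without advancing time (a new reading comes with each control period).
- bot.grab_frame(name): name is "scene" or "top"; returns a dict with "img" (420x560x3 uint8, red, green, blue), "z_map" (420x560 float32, m along the optical axis (not along the pixel's ray), 0 where there is no reading), "vfov" (degrees; the focal length in pixels is half the picture's height over the tangent of half this angle, whatever the lens; pixels are square), "cx", "cy" (the principal point, pixels), "distortion" ([k1, k2, p1, p2, k3] as OpenCV has them; the pictures are not rectified), "rvec" (rotation vector, rad) and "tvec" (3), from world to camera coordinates, as OpenCV has them. Camera axes: x right, y down, z forward; pixel columns grow to the right and rows downward; lengths in m; the calibration is good to about 2 mm. A picture is of the moment at which its call begins.
- bot.job_done(): hands the job in; it is judged then, once.
The state is a dict: "clock": time; "qpos": joint angles; "qd": joint speeds; "joint_efforts": joint torques, N m; "position": TCP position; "tool_rot": TCP orientation; "force": force on the tool from outside, world axes, zero at the start; "moment": the same for the moment, N m; "grip_width": finger opening in m; "finger_force": force on a finger pad.
Only numpy, scipy, OpenCV 4.12 (cv2) and the standard library are available. Lean on these libraries where they do the work, as an engineer would, in place of code of your own. Each camera call takes 0.05 s, during which the arm holds its last target. There are 200 camera calls.

TASK

Pick up the stirring paddle from the bench, stand it blade down in the grey tool jar and let go, then take it again from above and, holding it more or less upright with the blade near the dish floor, stir the metal beads in the heater's dish: start at the far side of the dish (away from the robot) and go at least once all the way round in a wide circle, anticlockwise seen from above, back to the far side. Then leave the paddle standing blade down in the jar, with all the beads still in the dish. Do not touch the beads with the fingers and do not shift the other things on the bench.

Things in the scene. Friction and masses are not known exactly. Their poses are not given: they have to be found in the camera images.
- stirrer: Stirring paddle, 190 mm long, 150 g, first lying flat with its blade roughly towards the robot: white handle of 16 x 16 mm square section, 140 mm long, then a flat steel blade 28 wide, 16 thick, 55 long. Origin: mid-length, on its underside as it lies (centre line 8 mm above). x along the handle, from blade to handle end; y across the blade's width; z out of its flat.
- paddle_end (a point): Middle of the blade's end face, the working end, on the stirrer's centre line. The stirrer balances about 50 to 60 mm from here.
- handle_end (a point): Middle of the handle's end face, on the stirrer's centre line, 190 mm from paddle_end.
- jar: Grey round tool jar, fixed to the bench, left or right. Flared: inner radius 30 mm at the bottom, 46 mm at the rim; walls 4 mm; rim 115 mm above the bench, inner floor 6 mm. Origin: centre of its underside, z up. The stirrer dropped in leans on the rim (about 25 degrees when right down) with some 60 mm of handle above the rim.
- bath: Bead bath, fixed to the bench across the bench from the jar: beige heater housing 180 x 180 x 50 mm high with a round steel dish on top, inner radius 76 mm, walls 4 mm, rim 115 mm above the bench. Origin: centre of its underside; x away from the robot, y to the left, z up (turned by up to 0.2 rad).
- dish_floor (a point): Centre of the dish's inner floor, 56 mm above the bench, 59 mm below the rim; axes as the bath's.
- bead0: One of eight loose aluminium beads, balls of 26 mm diameter and 25 g lying in one layer on the dish floor. Origin: its centre (the axes mean nothing, it rolls).
- bead1: One of eight loose aluminium beads, balls of 26 mm diameter and 25 g lying in one layer on the dish floor. Origin: its centre (the axes mean nothing, it rolls).
- bead2: One of eight loose aluminium beads, balls of 26 mm diameter and 25 g lying in one layer on the dish floor. Origin: its centre (the axes mean nothing, it rolls).
- bead3: One of eight loose aluminium beads, balls of 26 mm diameter and 25 g lying in one layer on the dish floor. Origin: its centre (the axes mean nothing, it rolls).
- bead4: One of eight loose aluminium beads, balls of 26 mm diameter and 25 g lying in one layer on the dish floor. Origin: its centre (the axes mean nothing, it rolls).
- bead5: One of eight loose aluminium beads, balls of 26 mm diameter and 25 g lying in one layer on the dish floor. Origin: its centre (the axes mean nothing, it rolls).
- bead6: One of eight loose aluminium beads, balls of 26 mm diameter and 25 g lying in one layer on the dish floor. Origin: its centre (the axes mean nothing, it rolls).
- bead7: One of eight loose aluminium beads, balls of 26 mm diameter and 25 g lying in one layer on the dish floor. Origin: its centre (the axes mean nothing, it rolls).
- reagent: Bystander, loose: amber reagent jar with a cap, 64 mm across, 130 mm high. Origin: centre of its underside.
- washbottle: Bystander, loose: white plastic bottle, 62 mm across, 150 mm high. Origin: centre of its underside.
- corkring: Bystander, loose: cork flask ring lying flat, 100 mm across, 28 mm high. Origin: centre of its underside.
- mortar: Bystander, loose: white ceramic bowl, 100 mm across, 50 mm high. Origin: centre of its underside.
- notepad: Bystander, loose: paper notepad 90 x 130 x 16 mm. Origin: centre of its underside.

How it is judged:
On the way, in this order (a step that is already met when the one before it is completed fails the run):
1. the paddle stands blade down in the jar, let go (blade end at least 40 mm below the rim, within 49 degrees of upright) (z of paddle_end in the frame of jar below 0.075 m and horizontal distance between paddle_end and jar below 0.045 m and angle between stirrer's own x axis and vertical below 0.85 rad and contact force between the fingers and stirrer below 0.1 N and linear speed of stirrer below 0.03 m/s), for 0.3 s.
2. blade end at the far side of the dish, near the floor (under 24 mm above it), paddle within 43 degrees of upright, 16 mm or more from the centre (z of paddle_end in the frame of dish_floor below 0.024 m and angle between stirrer's own x axis and vertical below 0.75 rad and x of paddle_end in the frame of dish_floor above 0.016 m and y of paddle_end in the frame of dish_floor between -0.016 and 0.016 m), for 0.02 s.
3. then at the left side of the dish, likewise (z of paddle_end in the frame of dish_floor below 0.024 m and angle between stirrer's own x axis and vertical below 0.75 rad and y of paddle_end in the frame of dish_floor above 0.016 m and x of paddle_end in the frame of dish_floor between -0.016 and 0.016 m), for 0.02 s.
4. then at the near side, likewise (z of paddle_end in the frame of dish_floor below 0.024 m and angle between stirrer's own x axis and vertical below 0.75 rad and x of paddle_end in the frame of dish_floor below -0.016 m and y of paddle_end in the frame of dish_floor between -0.016 and 0.016 m), for 0.02 s.
5. then at the right side, likewise (z of paddle_end in the frame of dish_floor below 0.024 m and angle between stirrer's own x axis and vertical below 0.75 rad and y of paddle_end in the frame of dish_floor below -0.016 m and x of paddle_end in the frame of dish_floor between -0.016 and 0.016 m), for 0.02 s.
6. then at the far side again (all of step 2), for 0.02 s.
At the end, for the whole second after the job is handed in: The paddle stands blade down in the jar, let go and still (blade end 40 mm or more below the rim, within 49 degrees of upright); all eight beads lie in the dish; of each bead pair 0/1, 2/3, 4/5, 6/7 at least one is over 15 mm from its start; bystanders within 30 mm (all of step 1 and horizontal distance between each of bead0, bead1, bead2, bead3, bead4, bead5, bead6, bead7 and dish_floor below 0.076 m and z of each of bead0, bead1, bead2, bead3, bead4, bead5, bead6, bead7 in the frame of dish_floor below 0.06 m and distance of any of bead0, bead1 from where it was at the start of the episode above 0.015 m and distance of any of bead2, bead3 from where it was at the start of the episode above 0.015 m and distance of any of bead4, bead5 from where it was at the start of the episode above 0.015 m and distance of any of bead6, bead7 from where it was at the start of the episode above 0.015 m); the robot touches nothing.
It fails at once if the fingers touch a bead (contact force between the fingers and bead0 above 0.5 N or contact force between the fingers and bead1 above 0.5 N or contact force between the fingers and bead2 above 0.5 N or contact force between the fingers and bead3 above 0.5 N or contact force between the fingers and bead4 above 0.5 N or contact force between the fingers and bead5 above 0.5 N or contact force between the fingers and bead6 above 0.5 N or contact force between the fingers and bead7 above 0.5 N).
It fails at once if a bystander is shifted by more than 30 mm (distance of any of reagent, washbottle, corkring, mortar, notepad from where it was at the start of the episode above 0.03 m).
It also fails if it takes over 72 s, if anything falls off the work surface, if the arm or the gripper's body presses on something with over 40 N, if the wrist force passes 120 N, or if a joint passes its speed limit or range.

## Working session

There is one attempt and no reset: what is moved stays moved. The work goes in short steps, Python scripts to look and compute and a shell command to move; the robot and the scene stay as the last step left them, time stands still between calls to the robot, and variables do not carry over. Pictures are saved under pics/ and viewed, at most 10 in all, crops included, and the job is handed in when it is done.

```bash
ls; mkdir -p pics
cat > h.py <<'E'
import numpy as np,cv2
from scipy.spatial.transform import Rotation as R
from workcell import bot
def cam(f):
    F=210/np.tan(np.radians(f['vfov'])/2)
    return np.array([[F,0,f['cx']],[0,F,f['cy']],[0,0,1.]]),np.array(f['distortion'],float),cv2.Rodrigues(np.array(f['rvec'],float))[0],np.array(f['tvec'],float).ravel()
def rays(f,uv):
    K,d,Rm,t=cam(f)
    n=cv2.undistortPoints(np.array(uv,float).reshape(-1,1,2),K,d).reshape(-1,2)
    return -Rm.T@t, np.c_[n,np.ones(len(n))]@Rm
def onplane(f,uv,z):
    c,r=rays(f,uv); return c+r*((z-c[2])/r[:,2])[:,None]
def cloud(f):
    z=f['z_map']; v,u=np.mgrid[:420,:560]; c,r=rays(f,np.c_[u.ravel(),v.ravel()])
    return (c+r*z.ravel()[:,None]).reshape(420,560,3)
def rel(p,rot=None):
    """shift (row units) from present pose to world p; turn to Rotation rot"""
    s=bot.observe(); T=R.from_euler('xyz',s['tool_rot'])
    o=T.inv().apply(np.array(p)-s['position'])/.2
    return o.round(4),(None if rot is None else ((T.inv()*rot).as_rotvec()/(np.pi/2)).round(4))
E
python3 - <<'E'
from h import *
s=bot.observe();print(s)
for n in("scene","top"):
    f=bot.grab_frame(n);cv2.imwrite(f'pics/{n}0.png',f['img'][:,:,::-1]);np.save(f'{n}0.npy',f,allow_pickle=True)
    c,_=rays(f,[[0,0]]);print(n,c,f['vfov'],f['distortion'])
E
```

```text
pics
{'clock': 0.0, 'qpos': array([-1.2751836 ,  0.52199485, -0.03631583,  1.59998022,  0.02121165,
        1.02112162, -0.11278975]), 'qd': array([ 1.43970059e-03, -1.23188934e-03, -5.51442283e-05,  6.08213160e-04,
       -4.01501898e-04, -7.08891130e-04, -1.80878342e-03]), 'joint_efforts': array([ 1.09564495e-03, -9.27122068e+01,  1.98084019e+00, -3.69942999e+01,
        1.79099233e-02,  8.25468771e-03, -6.21776917e-05]), 'position': array([0.22348997, 0.5833096 , 0.22044777]), 'tool_rot': array([-3.14047802e+00,  9.58857181e-05,  2.77577581e+00]), 'force': array([-0.56453495,  0.64592034, -0.2031087 ]), 'moment': array([-0.0331215 , -0.00285872,  0.00499734]), 'finger_force': 0.0, 'grip_width': 0.0854966408461846}
scene [ 0.84678662 -0.57991483  0.87180001] 48.87148564587207 [-0.01322086  0.          0.          0.          0.        ]
top [0.30629027 0.00559255 1.26476642] 43.23537636898916 [-0.02563449  0.          0.          0.          0.        ]
```

View pics/top0.png

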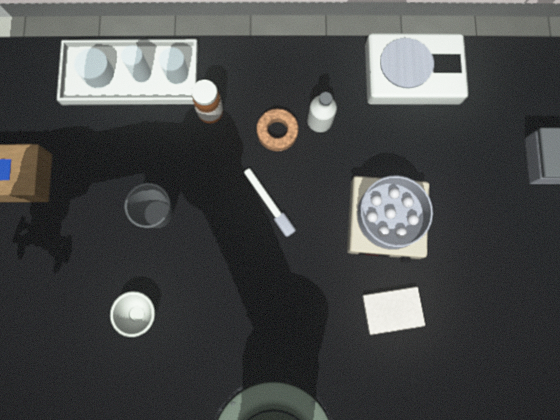

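View pics/scene0.png

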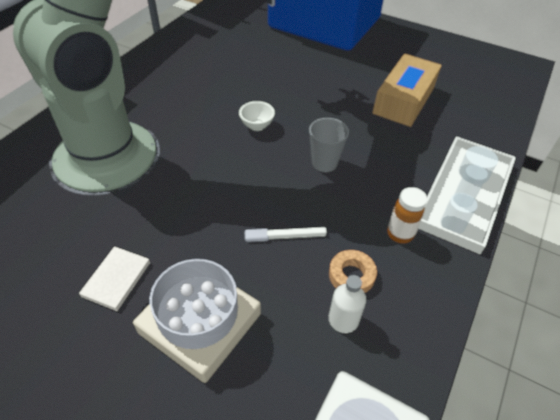

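The top view (robot at the bottom) shows the paddle from handle end (247,172) to blade end (291,233), the jar at (148,205) and the dish at (396,212). The mortar is at (132,313), the notepad at (394,311), the cork ring at (277,130), the reagent at (207,100) and the wash bottle at (321,112).

```bash
cat > m.py <<'E'
from h import *
def rim(f,box,z=.115,tol=.004):
    P=cloud(f);u0,v0,u1,v1=box;Q=P[v0:v1,u0:u1].reshape(-1,3);Q=Q[(abs(Q[:,2]-z)<tol)]
    A=np.c_[2*Q[:,:2],np.ones(len(Q))]
    for _ in range(3):
        s=np.linalg.lstsq(A,(Q[:,:2]**2).sum(1),rcond=None)[0];r=np.sqrt(s[2]+s[:2]@s[:2])
        e=abs(np.hypot(*(Q[:,:2]-s[:2]).T)-r)<.008;Q=Q[e];A=A[e]
    return s[:2],r,len(Q)
if __name__=='__main__':
    f=np.load('top0.npy',allow_pickle=True).item();g=np.load('scene0.npy',allow_pickle=True).item()
    print('top jar',rim(f,(115,175,182,240)),'bath',rim(f,(345,165,445,260)))
    print('sc jar',rim(g,(300,110,360,180)),'bath',rim(g,(140,250,250,360)))
    for n,i,b in(('top',f,(238,160,305,245)),('sc',g,(238,220,335,250))):
        im=i['img'].astype(int);m=(im.min(2)>110);k=np.zeros_like(m);k[b[1]:b[3],b[0]:b[2]]=1
        v,u=np.nonzero(m&k);p=onplane(i,np.c_[u,v],.014)[:,:2];c=p.mean(0)
        d=np.linalg.svd(p-c)[2][0];d*=np.sign(d[0]);t=(p-c)@d;w=(p-c)@[-d[1],d[0]]
        print(n,'stir n',len(p),'ends',c+d*t.min(),c+d*t.max(),'len',np.ptp(t),'ang',np.arctan2(d[1],d[0]),
          'width lo/hi',np.ptp(w[t<t.min()+.04]),np.ptp(w[t>t.max()-.08]))
    P=cloud(f);im=f['img']
    for n,(u,v) in dict(reag=(206,90),wash=(322,102),cork=(277,130),mortar=(132,313),note=(394,311),bench=(250,280),box=(354,190),hand=(260,190),blade=(285,223)).items(): print(n,P[v,u].round(3))
    # housing yaw
    hsv=(abs(P[:,:,2]-.05)<.006);hsv[:165]=0;hsv[265:]=0;hsv[:,:335]=0;hsv[:,445:]=0
    q=P[hsv][:,:2].astype(np.float32);print('housing',cv2.minAreaRect(q),len(q))
E
python3 m.py
```

```text
top jar (array([0.52884824, 0.27568181]), np.float64(0.046877641346764254), 248) bath (array([ 0.51391787, -0.27486894]), np.float64(0.0777996771737622), 411)
sc jar (array([0.52838692, 0.27538973]), np.float64(0.04752205943539722), 198) bath (array([ 0.51307421, -0.27608662]), np.float64(0.07765244952759306), 649)
top stir n 707 ends [ 0.47742109 -0.04550383] [0.63657616 0.06229908] len 0.19222852388545975 ang 0.59535899961069 width lo/hi 0.028341137142203376 0.019036248525082546
sc stir n 845 ends [ 0.47645322 -0.04888081] [0.6362103  0.05893296] len 0.19273332618952754 ang 0.5936539539410426 width lo/hi 0.03408551778156159 0.02859142202804453
reag [0.79  0.148 0.134]
wash [ 0.754 -0.113  0.151]
cork [ 0.741 -0.014 -0.001]
mortar [0.294 0.326 0.008]
note [ 0.295 -0.283  0.016]
bench [0.369 0.052 0.003]
box [ 0.576 -0.194  0.048]
hand [0.584 0.028 0.015]
blade [ 0.504 -0.032  0.014]
housing ((0.513249933719635, -0.27457523345947266), (0.1809016615152359, 0.18185517191886902), 85.01473236083984) 2740
```

Run:
```python
from h import *
print(rel([.6213,.0503,.22],R.from_euler('xyz',[np.pi,0,.595])))
```

```text
(array([-2.8108, -1.7777,  0.0044]), array([-3.0000e-04,  7.0000e-04,  1.3884e+00]))
```

```bash
python3 -m inch '[[-0.3,-0.19,0,0,0,0.1,1],[-0.6,-0.38,0,0,0,0.2,1],[-0.8,-0.51,0,0,0,0.3,1],[-1,-0.63,0,0,0,0.4,1],[-1,-0.63,0,0,0,0.5,1],[-1,-0.63,0,0,0,0.6,1],[-1,-0.63,0,0,0,0.7,1],[-1,-0.63,0,0,0,0.7,1]]' 80
python3 - <<'E'
from h import *
print(bot.observe()['qpos'],rel([.6213,.0503,.22],R.from_euler('xyz',[np.pi,0,.595])))
E
```

```text
clock: 1.1
position: [0.3651, 0.3944, 0.2208]
tool_rot: [-3.141, 0.001, 1.677]
force: [-0.8, 0.1, -0.9]
grip_width: 0.0857
finger_force: 0.0
[-1.12991594  0.39332818  0.2593002   1.84216959 -0.12330637  0.92216437
 -0.70845189] (array([-1.8469,  1.0912,  0.0047]), array([1.000e-04, 4.000e-04, 6.889e-01]))
```

```bash
python3 -m inch '[[-0.25,0.15,0,0,0,0.1,1],[-0.5,0.3,0,0,0,0.2,1],[-0.75,0.45,0,0,0,0.3,1],[-1,0.59,0,0,0,0.4,1],[-1,0.59,0,0,0,0.5,1],[-1,0.59,0,0,0,0.6,1],[-1,0.59,0,0,0,0.689,1],[-1,0.59,0,0,0,0.689,1],[-1,0.59,0,0,0,0.689,1]]'
python3 - <<'E'
from h import *
print(bot.observe()['qpos'],rel([.6213,.0503,.06],R.from_euler('xyz',[np.pi,0,.595])))
E
```

```text
clock: 2.22
position: [0.5036, 0.208, 0.2209]
tool_rot: [-3.142, 0.0, 0.599]
force: [0.3, -0.2, 0.4]
grip_width: 0.0849
finger_force: 0.0
[-0.91763913  0.44984065  0.5738994   1.83454117 -0.29592861  0.9432769
 -1.18498558] (array([0.0417, 0.9831, 0.8046]), array([-0.    ,  0.0001,  0.0026]))
```

```bash
python3 -m inch '[[0.01,0.25,0.1,0,0,0,1],[0.02,0.5,0.3,0,0,0,1],[0.03,0.75,0.5,0,0,0,1],[0.042,0.983,0.7,0,0,0,1],[0.042,0.983,0.804,0,0,0.003,1],[0.042,0.983,0.804,0,0,0.003,1],[0.042,0.983,0.804,0,0,0.003,1],[0.042,0.983,0.804,0,0,0.003,1]]'
python3 - <<'E'
from h import *
print(bot.observe()['qpos'],rel([.6213,.0503,.019],R.from_euler('xyz',[np.pi,0,.595])))
E
```

```text
clock: 3.22
position: [0.621, 0.0509, 0.0616]
tool_rot: [3.141, -0.002, 0.591]
force: [0.0, 1.1, -0.3]
grip_width: 0.0854
finger_force: 0.0
[-0.46208005  0.76984915  0.43744072  1.73857181 -0.45669307  0.73392903
 -0.76841003] (array([-0.0011,  0.0033,  0.2128]), array([ 0.0002, -0.0012, -0.0024]))
```

```bash
python3 -m inch '[[0,0.002,0.1,0,0,0,1],[0,0.002,0.21,0,0,0,1],[0,0.002,0.21,0,0,0,1],[0,0.002,0.21,0,0,0,0.5],[0,0.002,0.21,0,0,0,0],[0,0.002,0.21,0,0,0,0],[0,0.002,0.21,0,0,0,0],[0,0.002,0.21,0,0,0,0],[0,0.002,0.21,0,0,0,0]]' 80
```

```text
clock: 4.35
position: [0.6209, 0.0494, 0.0182]
tool_rot: [3.142, -0.0, 0.589]
force: [-0.4, -0.6, 0.1]
grip_width: -0.0003
finger_force: 0.0
```

```bash
python3 -m inch '[[0,0,-0.2,0,0,0,0],[0,0,-0.5,0,0,0,0],[0,0,-0.8,0,0,0,0],[0,0,-1,0,0,0,0],[0,0,-1,0,0,0,0],[0,0,-1,0,0,0,0]]' 80
python3 - <<'E'
from h import *
print(bot.observe()['qpos'])
f=bot.grab_frame('scene');cv2.imwrite('pics/scene1.png',f['img'][:,:,::-1])
E
```

```text
clock: 5.1
position: [0.6205, 0.0496, 0.2176]
tool_rot: [-3.141, 0.0, 0.589]
force: [0.5, 0.7, -0.7]
grip_width: -0.0002
finger_force: 0.0
[-0.53727176  0.58313085  0.55624564  1.63130762 -0.34667571  1.02785345
 -0.85522769]
```

View pics/scene1.png

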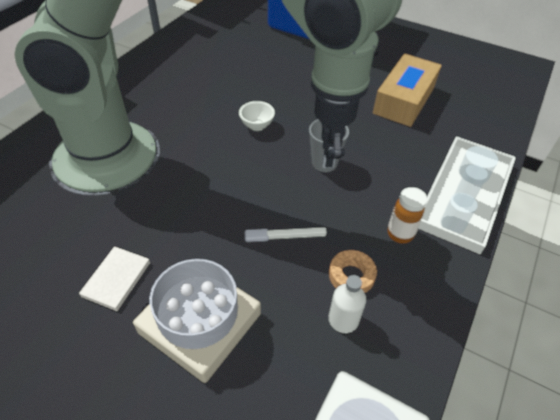

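The image shows the shut gripper, with its tips near (335,157), and the paddle still lying at (247–326,235). The grasp missed, so I'll check the calibration against the gripper.

Run:
```python
from h import *
for n in('scene','top'):
    f=bot.grab_frame(n);K,d,Rm,t=cam(f)
    s=bot.observe();T=R.from_euler('xyz',s['tool_rot'])
    pts=np.array([s['position']+T.apply([0,0,.017]),s['position'],[.6213,.0503,.008],[0,0,0]])
    print(n,cv2.projectPoints(pts,np.array(f['rvec'],float),t,K,d)[0].reshape(-1,2).round(0).tolist())
    cv2.imwrite(f'pics/{n}2.png',f['img'][:,:,::-1])
    P=cloud(f);
    if n=='scene':
        for u,v in((335,150),(334,140),(338,110)):print(P[v,u])
    # dark things above bench
    m=(P[:,:,2]>.19)&(P[:,:,2]<.24)&(f['z_map']>0);m[:, :200]=0
    if m.any(): print(P[m].mean(0),np.argwhere(m).mean(0),m.sum())
    g=bot.observe()
```

```text
scene [[326.0, 175.0], [327.0, 169.0], [319.0, 232.0], [106.0, 155.0]]
[0.64673876 0.00098526 0.31955615]
[0.6381168  0.01248886 0.33014104]
[0.63583865 0.01663018 0.39181081]
[0.62085583 0.04179061 0.23534234] [165.075 326.875] 40
top [[248.0, 154.0], [248.0, 151.0], [251.0, 176.0], [273.0, 445.0]]
[ 0.10144535 -0.02667715  0.22981329] [418.6 287.4] 5
```

View pics/top2.png

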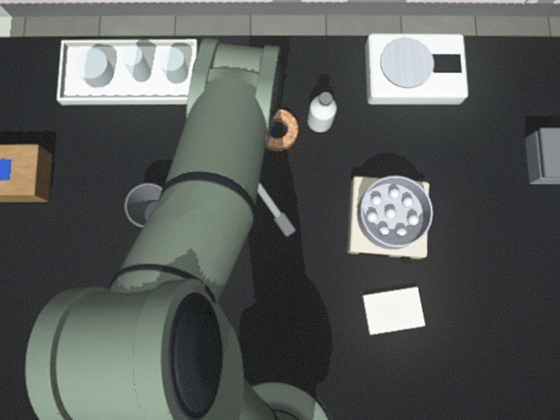

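Run:
```python
from h import *
f=bot.grab_frame('scene');P=cloud(f);s=bot.observe();print(s['position'],s['grip_width'])
sub=P[100:200,290:370];m=(sub[:,:,2]>.16)&(sub[:,:,2]<.33)
for lo in np.arange(.16,.33,.012):
    k=m&(sub[:,:,2]>=lo)&(sub[:,:,2]<lo+.012)
    if k.any():
        q=sub[k];v,u=np.nonzero(k);print(round(lo,3),k.sum(),q.mean(0).round(3),q.std(0).round(3),u.mean()+290,v.mean()+100)
im=f['img'][60:260,230:430,::-1];cv2.imwrite('pics/crop.png',cv2.resize(im,(600,600),interpolation=cv2.INTER_CUBIC))
```

```text
[0.62046843 0.04932845 0.21722093] 0.00023174156653915312
0.22 6 [0.617 0.043 0.23 ] [0.007 0.004 0.001] 325.1666666666667 166.0
0.232 48 [0.622 0.041 0.239] [0.007 0.004 0.003] 327.3958333333333 164.4375
0.244 55 [0.623 0.04  0.25 ] [0.007 0.004 0.003] 328.1636363636364 160.45454545454544
0.256 8 [0.618 0.039 0.259] [0.007 0.004 0.003] 325.875 156.625
0.268 40 [0.621 0.032 0.276] [0.011 0.011 0.003] 326.975 153.1
0.28 38 [0.629 0.025 0.287] [0.012 0.01  0.004] 329.7631578947368 152.18421052631578
0.292 90 [0.626 0.027 0.298] [0.015 0.014 0.003] 329.5333333333333 146.57777777777778
0.304 89 [0.633 0.019 0.311] [0.017 0.016 0.003] 331.685393258427 145.12359550561797
0.316 186 [0.638 0.014 0.321] [0.018 0.016 0.003] 333.5483870967742 143.33870967741936
0.328 26 [0.637 0.019 0.329] [0.012 0.01  0.001] 335.1923076923077 138.23076923076923
```

View pics/crop.png

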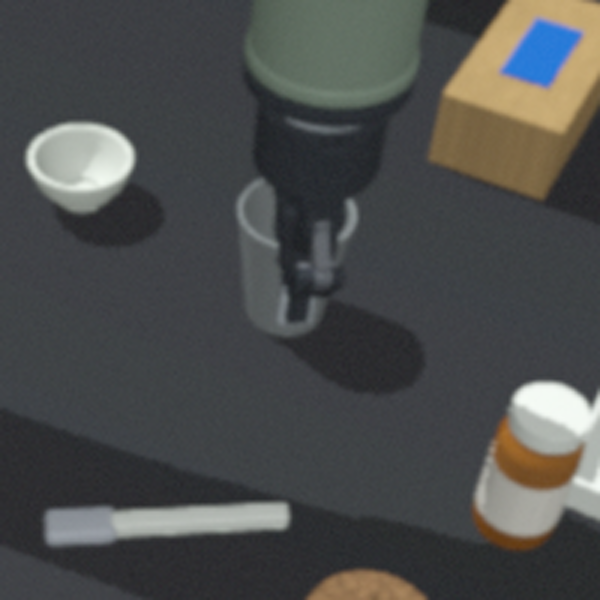

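The crop shows the pad tip's lower end at scene pixel (329,167). The state predicts (326,175), so the true tips are about 20 mm higher than assumed. I'll touch off on the bench beside the handle.

```bash
python3 -m inch '[[0,0.2,0.3,0,0,0,0],[0,0.2,0.6,0,0,0,0],[0,0.2,0.9,0,0,0,0],[0,0.2,1,0,0,0,0],[0,0.2,1,0,0,0,0],[0,0.2,1,0,0,0,0]]'; python3 -m inch '[[0,0,0.02,0,0,0,0],[0,0,0.04,0,0,0,0],[0,0,0.04,0,0,0,0]]';python3 -m inch '[[0,0,0.015,0,0,0,0],[0,0,0.03,0,0,0,0],[0,0,0.03,0,0,0,0]]'
```

```text
clock: 6.05
position: [0.6437, 0.0159, 0.0192]
tool_rot: [3.141, -0.001, 0.589]
force: [-0.4, -0.0, 0.6]
grip_width: 0.0001
finger_force: 0.0
clock: 6.42
position: [0.643, 0.0162, 0.0102]
tool_rot: [-3.141, 0.0, 0.589]
force: [0.9, -0.1, -0.9]
grip_width: 0.0001
finger_force: 0.0
clock: 6.8
position: [0.6429, 0.0161, 0.0039]
tool_rot: [-3.141, 0.0, 0.589]
force: [0.4, -1.1, 0.2]
grip_width: -0.0003
finger_force: 0.0
```

```bash
for i in 1 2 3; do python3 -m inch '[[0,0,0.01,0,0,0,0],[0,0,0.015,0,0,0,0],[0,0,0.015,0,0,0,0]]' | grep -E 'pos|^force'; done
```

```text
position: [0.6431, 0.0161, 0.0011]
force: [-0.6, -0.9, 0.3]
position: [0.643, 0.0161, -0.0019]
force: [0.9, -0.3, 0.8]
position: [0.643, 0.0161, -0.0049]
force: [-0.3, -0.1, 0.8]
```

```bash
for i in 1 2 3; do python3 -m inch '[[0,0,0.005,0,0,0,0],[0,0,0.01,0,0,0,0],[0,0,0.01,0,0,0,0]]' | grep -E 'pos|^force'; done
```

```text
position: [0.643, 0.0161, -0.0069]
force: [0.2, -0.1, -0.6]
position: [0.643, 0.0161, -0.0089]
force: [-0.3, -0.7, 0.1]
position: [0.6432, 0.0161, -0.0102]
force: [-4.3, 1.6, 11.9]
```

```bash
python3 -m inch '[[0,0,-0.15,0,0,0,0.5],[0,0,-0.3,0,0,0,1],[0,-0.1,-0.3,0,0,0,1],[0,-0.2,-0.3,0,0,0,1],[0,-0.2,-0.3,0,0,0,1],[0,-0.2,-0.3,0,0,0,1]]'
python3 - <<'E'
from h import *
print(rel([.6213,.0503,-.0075],R.from_euler('xyz',[np.pi,0,.595])))
E
```

```text
clock: 9.8
position: [0.6206, 0.0495, 0.0487]
tool_rot: [-3.142, 0.001, 0.59]
force: [-0.1, -1.2, -0.3]
grip_width: 0.0853
finger_force: 0.0
(array([ 0.0056, -0.0013,  0.281 ]), array([-0.    ,  0.0005, -0.0034]))
```

```bash
python3 -m inch '[[0,0,0.15,0,0,0,1],[0,0,0.28,0,0,0,1],[0,0,0.28,0,0,0,1],[0,0,0.28,0,0,0,0],[0,0,0.28,0,0,0,0],[0,0,0.28,0,0,0,0],[0,0,0.28,0,0,0,0],[0,0,0.28,0,0,0,0]]' 80
```

```text
clock: 10.8
position: [0.6211, 0.0495, -0.0061]
tool_rot: [3.142, -0.001, 0.589]
force: [-3.3, 1.0, 9.2]
grip_width: 0.0135
finger_force: 79.0
```

```bash
python3 -m inch '[[0,0,-0.1,0,0,0,0],[0,0,-0.3,0,0,0,0],[0,0,-0.6,0,0,0,0],[0,0,-0.9,0,0,0,0],[0,0,-1,0,0,0,0],[0,0,-1,0,0.1,0,0],[0,0,-1,0,0.2,0,0],[0,0,-1,0,0.3,0,0],[0,0,-1,0,0.4,0,0],[0,0,-1,0,0.5,0,0],[0,0,-1,0,0.6,0,0],[0,0,-1,0,0.7,0,0],[0,0,-1,0,0.8,0,0],[0,0,-1,0,0.8,0,0]]' 80
python3 - <<'E'
from h import *
print(bot.observe()['qpos'])
f=bot.grab_frame('scene');cv2.imwrite('pics/scene3.png',f['img'][:,:,::-1]);np.save('scene3.npy',f,allow_pickle=True)
E
```

```text
clock: 12.55
position: [0.6271, 0.0359, 0.1993]
tool_rot: [-3.046, -0.802, 0.588]
force: [-0.1, -0.2, -3.0]
grip_width: 0.0137
finger_force: 78.4
[ 0.77382791  0.5873537  -0.82564649  2.09667747 -1.23755037  0.18336271
  0.4034445 ]
```

View pics/scene3.png

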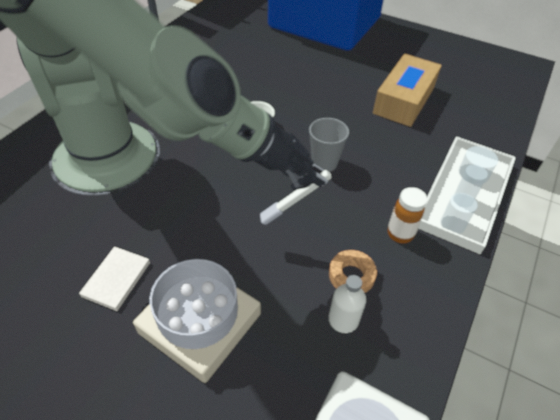

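The paddle is held near its handle end: handle end at (326,176), blade end at (264,217). The tilt stopped at about 46°. I'll measure the actual paddle line from the depth cloud against the reported TCP.

```bash
cat >> h.py <<'E'
def line(f,box,z0=.06,thr=100):
    im=f['img'].astype(int);P=cloud(f);u0,v0,u1,v1=box;k=np.zeros(im.shape[:2],bool);k[v0:v1,u0:u1]=1
    m=k&(im.min(2)>thr)&(P[:,:,2]>z0)
    q=P[m];c=np.median(q,0)
    for _ in range(4):
        d=np.linalg.svd(q-c,full_matrices=False)[2][0];e=np.linalg.norm(np.cross(q-c,d),axis=1)<.02;q=q[e];c=q.mean(0)
    d*=np.sign(d[2]);t=(q-c)@d
    return c+d*np.percentile(t,.5),c+d*np.percentile(t,99.5),d,np.ptp(t),len(q)
E
python3 - <<'E'
from h import *
f=np.load('scene3.npy',allow_pickle=True).item()
lo,hi,d,L,n=line(f,(255,165,335,228));print(lo,hi,d,L,n)
s=bot.observe();T=R.from_euler('xyz',s['tool_rot']);print('tool x,z',T.apply([1,0,0]),T.apply([0,0,1]),s['position'])
lo_c=lo; g=lo+d*.172; print('grip est',g,'minus TCP in world',g-s['position'],'tool',T.inv().apply(g-s['position']))
E
```

```text
[ 0.51951171 -0.03850575  0.09015564] [0.6275245  0.02419481 0.22087053] [0.59745365 0.34681704 0.72302633] 0.18766240303861864 615
tool x,z [0.57980237 0.3798104  0.72081431] [ 0.54703583  0.47416734 -0.68986748] [0.62742457 0.03089381 0.19895788]
grip est [0.62227374 0.02114678 0.21451617] minus TCP in world [-0.00515083 -0.00974703  0.01555828] tool [ 0.00452615  0.00358715 -0.01817257]
```

```bash
cat >> h.py <<'E'
JAR=np.array([.5286,.2755]);BATH=np.array([.5135,-.2755])
OFF=np.array([-.172,0,-.0145])
def jarplan(back,z=.062,e=.024):
    s=bot.observe();T=R.from_euler('xyz',s['tool_rot']);d=T.apply([1,0,0]);h=d[:2]/np.linalg.norm(d[:2])
    b=np.r_[JAR-e*h,z]+d*back
    be=s['position']+T.apply(OFF)
    print('blade now',be.round(4),'dir',d.round(3),'tilt',np.degrees(np.arccos(d[2])).round(1),'goal',b.round(4),'shift',(T.inv().apply(b-be)/.2).round(3))
E
python3 -c "
from h import *
jarplan(.12)"
```

```text
blade now [ 0.5198 -0.0413  0.085 ] dir [0.58  0.38  0.721] tilt 43.9 goal [0.5781 0.3079 0.1485] shift [ 1.061 -1.232  0.768]
```

```bash
python3 -m inch '[[0.2,0,0,0,0,0,0],[0.4,-0.05,0.0,0,0,0,0],[0.5,-0.25,0.1,0,0,0,0],[0.55,-0.45,0.25,0,0,0,0],[0.6,-0.65,0.4,0,0,0,0],[0.6,-0.65,0.4,0,0,0,0],[0.6,-0.65,0.4,0,0,0,0],[0.6,-0.65,0.4,0,0,0,0],[0.6,-0.65,0.4,0,0,0,0]]'
python3 -c "
from h import *
print(bot.observe()['qpos']);jarplan(.12)"
```

```text
clock: 13.72
position: [0.6676, 0.2178, 0.2492]
tool_rot: [-3.034, -0.777, 0.587]
force: [-0.2, 0.1, -2.2]
grip_width: 0.014
finger_force: 78.9
[ 0.1313936   0.44744304 -0.47391168  1.98612072 -1.26280226  0.16172839
  0.03406632]
blade now [0.5579 0.143  0.1389] dir [0.594 0.395 0.701] tilt 45.5 goal [0.5799 0.3096 0.1461] shift [ 0.42  -0.59   0.428]
```

```bash
python3 -m inch '[[0.1,-0.15,0.1,0,0,0,0],[0.2,-0.3,0.2,0,0,0,0],[0.3,-0.45,0.3,0,0,0,0],[0.42,-0.59,0.43,0,0,0,0],[0.42,-0.59,0.43,0,0,0,0],[0.42,-0.59,0.43,0,0,0,0],[0.42,-0.59,0.43,0,0,0,0]]'
python3 -c "
from h import *
print(bot.observe()['qpos']);jarplan(.12)"
```

```text
clock: 14.6
position: [0.6905, 0.3842, 0.2572]
tool_rot: [-3.033, -0.774, 0.587]
force: [-0.0, -0.2, -2.5]
grip_width: 0.0134
finger_force: 78.9
[-0.50733872  0.4961104  -0.01011008  1.82919974 -1.26286447  0.16156079
 -0.25740248]
blade now [0.5806 0.3092 0.1473] dir [0.595 0.396 0.699] tilt 45.6 goal [0.5801 0.3097 0.1459] shift [-0.005 -0.003  0.005]
```

```bash
python3 -m inch '[[-0.15,0,0,0,0,0,0],[-0.3,0,0,0,0,0,0],[-0.4,0,0,0,0,0,0],[-0.4,0,0,0,0,0,0]]'; python3 -m inch '[[-0.1,0,0,0,0,0,0],[-0.15,0,0,0,0,0,0],[-0.15,0,0,0,0,0,0],[-0.15,0,0,0,0,0,0]]'
python3 - <<'E'
from h import *
print(bot.observe()['qpos']);jarplan(0)
f=bot.grab_frame('scene');g=bot.grab_frame('top');im=np.hstack([f['img'][60:260,240:440],g['img'][100:300,80:280]])
cv2.imwrite('pics/j1.png',cv2.resize(im[:,:,::-1],(800,400),interpolation=cv2.INTER_CUBIC))
E
```

```text
clock: 15.1
position: [0.6571, 0.3525, 0.2268]
tool_rot: [-3.022, -0.716, 0.596]
force: [1.3, 0.2, -1.9]
grip_width: 0.0138
finger_force: 78.9
clock: 15.6
position: [0.6442, 0.3409, 0.2173]
tool_rot: [-3.018, -0.697, 0.601]
force: [1.3, -0.3, -1.0]
grip_width: 0.0136
finger_force: 78.9
[-0.38619465  0.47758178 -0.11535468  1.93988965 -1.26290582  0.16161867
 -0.18994125]
blade now [0.5289 0.2596 0.1179] dir [0.632 0.434 0.642] tilt 50.0 goal [0.5088 0.2619 0.062 ] shift [-0.238 -0.045  0.172]
```

View pics/j1.png

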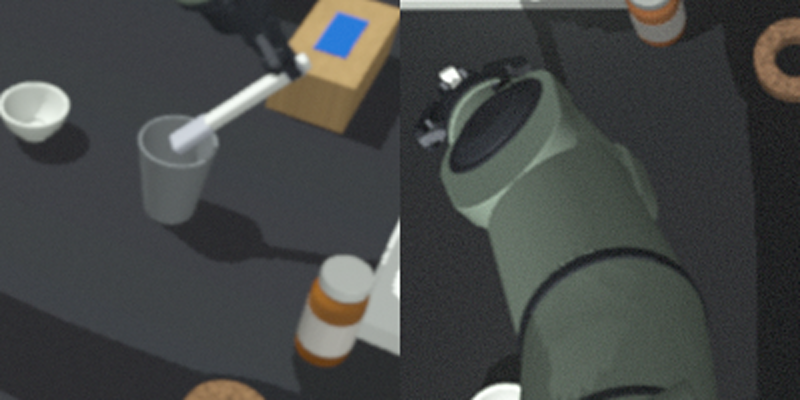

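Left: the blade is just over the jar's mouth but leaning 50°. The arm runs into q5/q6 limits as it goes lower, so a forward tilt won't work. I'll back out, yaw the hand to the right (positive q5 side) and tilt it upright there.

```bash
python3 -m inch '[[0.2,0,-0.1,0,0,0,0],[0.4,0,-0.25,0,0,0,0],[0.5,0,-0.5,0,0,0,0],[0.5,0,-0.5,0,0,0,0],[0.5,0,-0.5,0,-0.1,0,0],[0.5,0,-0.5,0,-0.2,0,0],[0.5,0,-0.5,0,-0.2,0,0]]'
python3 - <<'E'
from h import *
s=bot.observe();print(s['qpos'],s['position'],s['tool_rot']);T=R.from_euler('xyz',s['tool_rot']);jarplan(0)
for a in(-30,-60,-80):print(a,((T.inv()*(R.from_euler('z',a,degrees=True)*T)).as_rotvec()/(np.pi/2)).round(3))
E
```

```text
clock: 16.58
position: [0.6621, 0.3401, 0.356]
tool_rot: [-3.04, -0.383, 0.646]
force: [-0.4, 0.5, -2.2]
grip_width: 0.0133
finger_force: 78.8
[-0.85376313  0.49504853  0.5823669   1.46797639 -0.57269017  0.96599016
 -1.01508116] [0.66205479 0.34008721 0.35601383] [-3.04028846 -0.38288823  0.64572116]
blade now [0.5312 0.2397 0.3051] dir [0.741 0.558 0.374] tilt 68.1 goal [0.5094 0.2611 0.062 ] shift [-0.475 -0.037  1.129]
-30 [-0.125  0.031  0.308]
-60 [-0.249  0.063  0.615]
-80 [-0.332  0.083  0.82 ]
```

```bash
python3 -m inch '[[0,0,0,-0.04,0.01,0.1,0],[0,0,0,-0.08,0.02,0.2,0],[0,0,0,-0.125,0.03,0.31,0],[0,0,0,-0.165,0.04,0.41,0],[0,0,0,-0.205,0.05,0.51,0],[0,0,0,-0.25,0.063,0.615,0],[0,0,0,-0.29,0.073,0.72,0],[0,0,0,-0.332,0.083,0.82,0],[0,0,0,-0.332,0.083,0.82,0],[0,0,0,-0.332,0.083,0.82,0]]'
python3 - <<'E'
from h import *
s=bot.observe();print(s['qpos'],s['position'],s['tool_rot']);T=R.from_euler('xyz',s['tool_rot']);jarplan(0)
h=T.apply([1,0,0]);az=np.arctan2(h[1],h[0]);print('az',np.degrees(az))
for az in(-45,-60):
  d=np.radians(az)
  for t in(0,20):
    tt=np.radians(90-t); z=np.array([np.cos(d)*np.sin(tt),np.sin(d)*np.sin(tt),-np.cos(tt)]);x=np.array([np.cos(d)*np.cos(tt),np.sin(d)*np.cos(tt),np.sin(tt)])
    G=R.from_matrix(np.c_[x,np.cross(z,x),z]);print(az,t,((T.inv()*G).as_rotvec()/(np.pi/2)).round(3))
E
```

```text
clock: 17.82
position: [0.662, 0.3368, 0.3568]
tool_rot: [-3.036, -0.381, -0.755]
force: [-0.2, -0.5, -1.0]
grip_width: 0.0137
finger_force: 78.8
[-1.29155156  0.80760677  1.19363131  1.34092911 -0.49245949  1.15559431
 -2.51896869] [0.66195389 0.33680264 0.356769  ] [-3.03644843 -0.38083214 -0.75537101]
blade now [0.5408 0.4488 0.3062] dir [ 0.676 -0.636  0.372] tilt 68.2 goal [0.5111 0.292  0.062 ] shift [-0.055  0.805  1.216]
az -43.27957074490292
-45 0 [-0.076  0.758 -0.028]
-45 20 [-0.077  0.536 -0.014]
-60 0 [-0.222  0.759  0.071]
-60 20 [-0.2    0.539  0.105]
```

```bash
python3 - <<'E'
from h import *
s=bot.observe();T=R.from_euler('xyz',s['tool_rot'])
print(((T.inv()*(R.from_euler('z',80,degrees=True)*T)).as_rotvec()/(np.pi/2)).round(3), (T.inv().apply([.57-.662,.22-.337,.0])/.2).round(2))
E
python3 -m inch '[[0,0,0,0.04,-0.01,-0.1,0],[0,0,0,0.08,-0.02,-0.2,0],[0,0,0,0.125,-0.03,-0.31,0],[0,0,0,0.165,-0.04,-0.41,0],[0,0,0,0.205,-0.05,-0.51,0],[0,0,0,0.25,-0.063,-0.615,0],[0,0,0,0.29,-0.073,-0.72,0],[0,0,0,0.332,-0.083,-0.82,0],[0,0,0,0.332,-0.083,-0.82,0],[0,0,0,0.332,-0.083,-0.82,0]]'
python3 - <<'E'
from h import *
s=bot.observe();print(s['qpos']);T=R.from_euler('xyz',s['tool_rot'])
print(((T.inv()*(R.from_euler('z',80,degrees=True)*T)).as_rotvec()/(np.pi/2)).round(3), (T.inv().apply(np.array([.60,.2,.36])-s['position'])/.2).round(2))
E
```

```text
[ 0.33  -0.087 -0.821] [ 0.06  0.74 -0.05]
clock: 19.08
position: [0.6615, 0.3377, 0.3577]
tool_rot: [-3.039, -0.385, 0.637]
force: [-0.6, 0.8, -1.9]
grip_width: 0.0137
finger_force: 78.8
[-0.84640003  0.48677197  0.57063056  1.47285739 -0.56247427  0.95997579
 -1.02694989]
[ 0.334 -0.084 -0.819] [-0.6   0.34 -0.29]
```

```bash
python3 -m inch '[[-0.08,0.05,-0.04,0.04,-0.01,-0.1,0],[-0.16,0.09,-0.08,0.08,-0.02,-0.2,0],[-0.24,0.13,-0.12,0.125,-0.03,-0.31,0],[-0.32,0.17,-0.16,0.165,-0.04,-0.41,0],[-0.4,0.22,-0.2,0.205,-0.05,-0.51,0],[-0.48,0.27,-0.24,0.25,-0.063,-0.615,0],[-0.56,0.31,-0.27,0.29,-0.073,-0.72,0],[-0.6,0.34,-0.29,0.332,-0.083,-0.82,0],[-0.6,0.34,-0.29,0.332,-0.083,-0.82,0],[-0.6,0.34,-0.29,0.332,-0.083,-0.82,0]]'
cat >> h.py <<'E'
def vert(az,t):
    """tool rotation with paddle (tool x) leaning t deg from upright, tool z azimuth az"""
    d=np.radians(az);tt=np.radians(90-t)
    z=np.array([np.cos(d)*np.sin(tt),np.sin(d)*np.sin(tt),-np.cos(tt)]);x=np.array([np.cos(d)*np.cos(tt),np.sin(d)*np.cos(tt),np.sin(tt)])
    return R.from_matrix(np.c_[x,np.cross(z,x),z])
E
python3 - <<'E'
from h import *
s=bot.observe();print(s['qpos']);T=R.from_euler('xyz',s['tool_rot']);d=T.apply([1,0,0]);print('az',np.degrees(np.arctan2(d[1],d[0])))
for a in(100,120):print(a,rel([.58,.2,.36],vert(a,20)))
E
```

```text
clock: 20.32
position: [0.6012, 0.2019, 0.3593]
tool_rot: [-3.042, -0.383, 2.035]
force: [-0.4, -0.6, -2.5]
grip_width: 0.0136
finger_force: 78.8
[-0.36543339  0.57423611  0.22799758  1.24599327 -0.45440391  1.56120701
  0.38052947]
az 116.57050149873159
100 (array([ 0.0376, -0.0976,  0.021 ]), array([-0.1959,  0.5369,  0.1054]))
120 (array([ 0.0376, -0.0976,  0.021 ]), array([-0.0315,  0.5315, -0.0538]))
```

```bash
python3 -m inch '[[0,0,0,-0.02,0.1,0.005,0],[0,0,0,-0.04,0.2,0.01,0],[0,0,0,-0.06,0.3,0.015,0],[0,0,0,-0.08,0.4,0.02,0],[0,0,0,-0.1,0.5,0.02,0],[0,0,0,-0.1,0.535,0.02,0],[0,0,0,-0.1,0.535,0.02,0],[0,0,0,-0.1,0.535,0.02,0]]'
python3 - <<'E'
from h import *
s=bot.observe();print(s['qpos']);jarplan(0.11,.05,.012);jarplan(0,.05,.012)
E
```

```text
clock: 21.32
position: [0.6014, 0.202, 0.3604]
tool_rot: [-3.122, -1.218, 1.929]
force: [-0.2, 0.6, -1.8]
grip_width: 0.0139
finger_force: 79.0
[ 0.03799248  0.76559207  0.0160052   1.37048444 -1.04989744  1.72070485
  0.67775096]
blade now [0.6272 0.1338 0.204 ] dir [-0.121  0.323  0.939] tilt 20.2 goal [0.5195 0.2998 0.1532] shift [ 0.095 -0.194  0.998]
blade now [0.6272 0.1338 0.204 ] dir [-0.121  0.323  0.939] tilt 20.2 goal [0.5328 0.2643 0.05  ] shift [-0.455 -0.194  0.998]
```

```bash
python3 -m inch '[[0.1,-0.05,0.1,0,0,0,0],[0.1,-0.1,0.35,0,0,0,0],[0.1,-0.15,0.6,0,0,0,0],[0.1,-0.19,0.85,0,0,0,0],[0.1,-0.19,1,0,0,0,0],[0.1,-0.19,1,0,0,0,0],[0.1,-0.19,1,0,0,0,0],[0.1,-0.19,1,0,0,0,0]]'
python3 - <<'E'
from h import *
s=bot.observe();print(s['qpos']);jarplan(0,.045,.012)
f=bot.grab_frame('scene');g=bot.grab_frame('top')
b=line(f,(280,20,370,180),.1);print(b)
im=np.hstack([f['img'][20:220,240:440],g['img'][100:300,80:280]])
cv2.imwrite('pics/j2.png',cv2.resize(im[:,:,::-1],(800,400),interpolation=cv2.INTER_CUBIC))
E
```

```text
clock: 22.32
position: [0.4951, 0.3676, 0.3105]
tool_rot: [-3.122, -1.22, 1.926]
force: [1.3, 0.1, -2.2]
grip_width: 0.0137
finger_force: 79.0
[-0.15953482  0.66801688 -0.07931708  1.72514427 -1.18424051  1.38391998
  0.80063873]
blade now [0.5206 0.2996 0.154 ] dir [-0.119  0.322  0.939] tilt 20.1 goal [0.5328 0.2642 0.045 ] shift [-0.576 -0.004  0.012]
(array([0.51978382, 0.32185349, 0.10481616]), array([0.60510812, 0.01155123, 0.48953825]), array([ 0.17011228, -0.61865412,  0.767026  ]), np.float64(0.5057922109738036), 723)
```

View pics/j2.png

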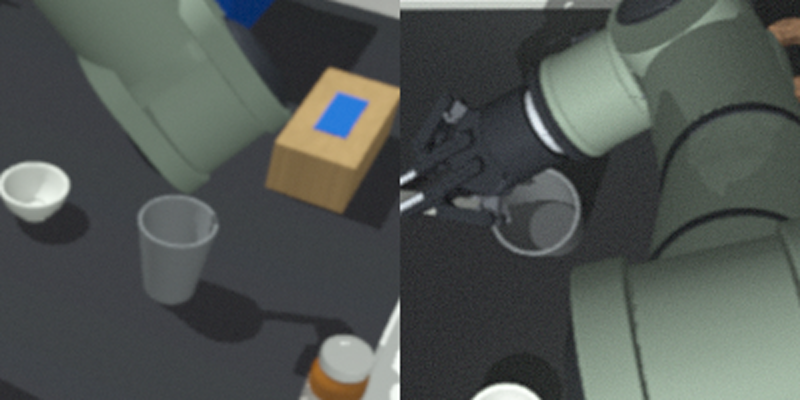

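The top view (right) shows the blade tip just inside the jar's left rim at crop (510,212), with the jar centre at (537,210), as predicted. Inserting.

```bash
python3 -m inch '[[-0.12,0,0,0,0,0,0],[-0.24,0,0,0,0,0,0],[-0.34,0,0,0,0,0,0],[-0.34,0,0,0,0,0,0]]'; python3 -m inch '[[-0.08,0,0,0,0,0,0],[-0.16,0,0,0,0,0,0],[-0.23,0,0.01,0,0,0,0],[-0.23,0,0.01,0,0,0,0]]'
python3 - <<'E'
from h import *
s=bot.observe();print(s['qpos']);jarplan(0,.045,.012)
E
```

```text
clock: 22.92
position: [0.5027, 0.3457, 0.245]
tool_rot: [-3.113, -1.221, 1.917]
force: [-0.4, -0.2, -1.2]
grip_width: 0.0137
finger_force: 79.0
clock: 23.42
position: [0.507, 0.333, 0.201]
tool_rot: [-3.113, -1.222, 1.918]
force: [-0.2, 0.0, -1.6]
grip_width: 0.0133
finger_force: 79.0
[-0.10781599  0.84507014 -0.0699776   1.72483687 -1.16440816  1.35473121
  0.97658891]
blade now [0.5321 0.265  0.0444] dir [-0.116  0.322  0.94 ] tilt 20.0 goal [0.5327 0.2642 0.045 ] shift [ 0.001  0.001 -0.006]
```

```bash
python3 -m inch '[[-0.05,0,0,0,0,0,0],[-0.09,0,0,0,0,0,0],[-0.09,0,0,0,0,0,0],[-0.09,0,0,0,0,0,0.3],[-0.09,0,0,0,0,0,1],[-0.09,0,0,0,0,0,1],[-0.09,0,0,0,0,0,1]]'; python3 -m inch '[[0,0,-0.15,0,0,0,1],[0,0,-0.35,0,0,0,1],[0,0,-0.6,0,0,0,1],[0.2,0,-0.8,0,0,0,1],[0.5,0,-0.8,0,0,0,1],[0.5,0,-0.8,0,0,0,1],[0.5,0,-0.8,0,0,0,1]]'
python3 - <<'E'
from h import *
s=bot.observe();print(s['qpos'])
for n in('scene','top'):
    f=bot.grab_frame(n);np.save(n+'4.npy',f,allow_pickle=True)
    P=cloud(f);im=f['img'].astype(int)
    m=(im.min(2)>100)&(P[:,:,2]>.1)&(P[:,:,2]<.24)&(np.hypot(P[:,:,0]-JAR[0],P[:,:,1]-JAR[1])<.12)
    q=P[m];print(n,m.sum(),'mean px',np.argwhere(m).mean(0)[::-1] if m.any() else '')
    for z in np.arange(.1,.24,.012):
        k=abs(q[:,2]-z)<.006
        if k.any():print(round(z,3),k.sum(),np.median(q[k],0).round(3))
E
```

```text
clock: 24.3
position: [0.5094, 0.3275, 0.1855]
tool_rot: [-3.119, -1.221, 1.924]
force: [0.3, -0.1, -0.5]
grip_width: 0.0783
finger_force: 0.0
clock: 25.18
position: [0.5527, 0.2199, 0.334]
tool_rot: [-3.118, -1.221, 1.924]
force: [0.4, -0.2, -0.1]
grip_width: 0.0856
finger_force: 0.0
[ 0.02045274  0.71797192  0.00657426  1.54764335 -1.05034651  1.63700672
  0.77698921]
scene 0 mean px 
top 538 mean px [136.866171   207.26951673]
0.1 40 [0.545 0.282 0.103]
0.112 248 [0.525 0.272 0.114]
0.124 48 [0.513 0.303 0.122]
0.136 35 [0.509 0.309 0.136]
0.148 38 [0.508 0.315 0.148]
0.16 38 [0.505 0.321 0.161]
0.172 54 [0.503 0.327 0.174]
0.184 37 [0.502 0.334 0.18 ]
```

```bash
cat >> h.py <<'E'
def hfit(f,zlo=.124):
    P=cloud(f);im=f['img'].astype(int)
    m=(im.min(2)>100)&(P[:,:,2]>zlo)&(P[:,:,2]<.24)&(np.hypot(P[:,:,0]-JAR[0],P[:,:,1]-JAR[1])<.12)
    q=P[m];c=q.mean(0)
    for _ in range(3):
        d=np.linalg.svd(q-c,full_matrices=False)[2][0];e=np.linalg.norm(np.cross(q-c,d),axis=1)<.013;q=q[e];c=q.mean(0)
    d*=np.sign(d[2]);t=(q-c)@d
    print('end',(c+d*np.percentile(t,99)).round(4),'d',d.round(3),'tilt',np.degrees(np.arccos(d[2])).round(1),'az',np.degrees(np.arctan2(d[1],d[0])).round(1),len(q))
    # end face plane patch: topmost
    return c,d
E
python3 - <<'E'
from h import *
f=np.load('top4.npy',allow_pickle=True).item();hfit(f);hfit(f,.13)
for t in(100,117):
  for a in(105,112):print(t,a,rel([.52,.30,.36],vert(a,t)))
E
```

```text
end [0.5012 0.3351 0.1825] d [-0.162  0.482  0.861] tilt 30.5 az 108.6 216
end [0.5011 0.3353 0.1824] d [-0.164  0.497  0.852] tilt 31.6 az 108.3 202
100 105 (array([ 0.2744, -0.0072,  0.3617]), array([-0.0445, -0.8876,  0.0641]))
100 112 (array([ 0.2744, -0.0072,  0.3617]), array([-0.0023, -0.8889, -0.0091]))
117 105 (array([ 0.2744, -0.0072,  0.3617]), array([-0.036 , -1.0762,  0.0728]))
117 112 (array([ 0.2744, -0.0072,  0.3617]), array([-0.0038, -1.0778, -0.009 ]))
```

```bash
python3 -m inch '[[0.1,0,0,0,-0.1,0,1],[0.2,0,0,0,-0.2,0,1],[0.27,0,0,0,-0.3,0.01,1],[0.27,0,0.05,-0.01,-0.4,0.01,1],[0.27,0,0.1,-0.01,-0.5,0.01,1],[0.27,0,0.2,-0.01,-0.6,0.02,1],[0.27,0,0.3,-0.01,-0.7,0.02,1],[0.27,0,0.36,-0.015,-0.8,0.02,1],[0.27,0,0.36,-0.02,-0.89,0.02,1],[0.27,0,0.36,-0.02,-0.97,0.02,1],[0.27,0,0.36,-0.02,-0.97,0.02,1]]'
python3 - <<'E'
from h import *
s=bot.observe();print(s['qpos'])
f=bot.grab_frame('scene');P=cloud(f)
K,d,Rm,t=cam(f);print(cv2.projectPoints(np.array([[.501,.333,.18],[.517,.285,.11]]),np.array(f['rvec'],float),t,K,d)[0].reshape(-1,2).round(0).tolist())
hfit(f)
for tt in(107,115,118):print(tt,rel([.5,.33,.25],vert(109,tt)))
E
```

```text
clock: 26.65
position: [0.5203, 0.3024, 0.3582]
tool_rot: [3.14, 0.304, 1.911]
force: [-0.0, 0.6, -0.8]
grip_width: 0.0853
finger_force: 0.0
[-0.97438779  0.44494996  0.29439333  1.44033868  0.16267282  1.38302316
 -0.39911926]
[[332.0, 93.0], [326.0, 128.0]]
end [0.5025 0.3337 0.1826] d [-0.176  0.438  0.882] tilt 28.1 az 111.9 175
107 (array([ 0.3262, -0.0524,  0.4679]), array([0.0028, 0.0037, 0.0035]))
115 (array([ 0.3262, -0.0524,  0.4679]), array([ 0.003 , -0.0852,  0.0033]))
118 (array([ 0.3262, -0.0524,  0.4679]), array([ 0.0031, -0.1185,  0.0032]))
```

Run:
```python
from h import *
end=np.array([.5,.339,.1795]);G=vert(110.5,117);d=-G.apply([0,0,1]);print(d)
print(rel(end+.04*d,G),rel(end-.0535*d,G))
```

```text
[-0.15899082  0.42524028  0.89100652]
(array([ 0.5054, -0.0397,  0.5946]), array([-0.0032, -0.1074, -0.0122])) (array([ 0.4269, -0.0366,  1.0555]), array([-0.0032, -0.1074, -0.0122]))
```

```bash
python3 -m inch '[[0.2,-0.02,0,0,-0.05,-0.01,1],[0.4,-0.04,0.1,0,-0.107,-0.012,1],[0.505,-0.04,0.3,0,-0.107,-0.012,1],[0.505,-0.04,0.5,0,-0.107,-0.012,1],[0.505,-0.04,0.595,0,-0.107,-0.012,1],[0.505,-0.04,0.595,0,-0.107,-0.012,1],[0.505,-0.04,0.595,0,-0.107,-0.012,1]]'
python3 - <<'E'
from h import *
end=np.array([.5,.339,.1795]);G=vert(110.5,117);d=-G.apply([0,0,1])
print(bot.observe()['qpos'],rel(end-.0535*d,G))
hfit(bot.grab_frame('scene'))
E
```

```text
clock: 27.58
position: [0.4953, 0.3551, 0.2174]
tool_rot: [-3.14, 0.469, 1.924]
force: [0.8, 0.3, 0.0]
grip_width: 0.085
finger_force: 0.0
[-1.10899268  0.64804149  0.28093776  1.52985609  0.25165936  1.23170897
 -0.62366361] (array([ 0.0106, -0.0043,  0.4742]), array([-0.0023, -0.0012, -0.0025]))
end [0.5024 0.3336 0.1825] d [-0.179  0.435  0.883] tilt 28.0 az 112.3 175
```

```bash
python3 -m inch '[[0,0,0.15,0,0,0,1],[0.005,0,0.3,0,0,0,1],[0.01,0,0.4,0,0,0,1],[0.01,0,0.47,0,0,0,1],[0.01,0,0.47,0,0,0,1]]' 100; python3 -m inch '[[0,0,0,0,0,0,0],[0,0,0,0,0,0,0],[0,0,0,0,0,0,0],[0,0,0,0,0,0,0],[0,0,0,0,0,0,0],[0,0,0,0,0,0,0]]' 100
```

```text
clock: 28.25
position: [0.5087, 0.3166, 0.1318]
tool_rot: [-3.139, 0.471, 1.925]
force: [-0.0, -0.6, 0.4]
grip_width: 0.0853
finger_force: 0.0
clock: 29.0
position: [0.5087, 0.3171, 0.132]
tool_rot: [-3.14, 0.47, 1.926]
force: [-0.3, 1.4, 6.1]
grip_width: 0.0145
finger_force: 97.3
```

```bash
python3 -m inch '[[0,0,-0.15,0,0,0,0],[0,0,-0.4,0,0,0,0],[0,0,-0.7,0,0,0,0],[0,0,-1,0,0,0,0],[0,0,-1,0,0,0,0],[0,0,-1,0,0.1,0,0],[0,0,-1,0,0.2,0,0],[0,0,-1,0,0.3,0,0],[0,0,-1,0,0.3,0,0]]'
python3 - <<'E'
from h import *
s=bot.observe();print(s['qpos'])
f=bot.grab_frame('scene')
np.save('scene5.npy',f,allow_pickle=True)
P=cloud(f);m=(f['img'].min(2)>100)&(np.hypot(P[:,:,0]-s['position'][0],P[:,:,1]-s['position'][1])<.1)&(P[:,:,2]>.12)&(P[:,:,2]<.33)
q=P[m];print(len(q));
for z in np.arange(.12,.34,.02):
    k=abs(q[:,2]-z)<.01
    if k.any():print(round(z,3),k.sum(),np.median(q[k],0).round(3))
g=np.load('top0.npy',allow_pickle=True).item();im=g['img'];sub=cv2.resize(im[165:260,345:445],None,fx=4,fy=4,interpolation=cv2.INTER_CUBIC)
gray=cv2.cvtColor(sub,cv2.COLOR_RGB2GRAY)
c=cv2.HoughCircles(cv2.medianBlur(gray,5),cv2.HOUGH_GRADIENT,1,28,param1=80,param2=14,minRadius=17,maxRadius=30)
for x,y,r in c[0]:
    p=onplane(g,[[345+(x-1.5)/4,165+(y-1.5)/4]],.069)[0][:2]-BATH;print(p.round(3),round(r/4,1),np.hypot(*p).round(3))
P=cloud(g)[165:260,345:445];k=(P[:,:,2]>.074)&(P[:,:,2]<.09)&(np.hypot(P[:,:,0]-BATH[0],P[:,:,1]-BATH[1])<.064)
n,l,st,ce=cv2.connectedComponentsWithStats(k.astype(np.uint8))
for i in range(1,n):
    if st[i,4]>8:print('cc',st[i,4],(P[l==i].mean(0)[:2]-BATH).round(3))
E
```

```text
clock: 30.12
position: [0.4794, 0.3984, 0.31]
tool_rot: [-3.14, -0.001, 1.918]
force: [-0.1, -0.8, -1.5]
grip_width: 0.0143
finger_force: 98.0
[-0.90226532  0.4494904   0.17102477  1.49779027 -0.08154769  1.20252938
 -0.37085283]
467
0.18 53 [0.481 0.393 0.183]
0.2 72 [0.482 0.392 0.201]
0.22 81 [0.481 0.393 0.22 ]
0.24 44 [0.482 0.392 0.239]
0.26 52 [0.482 0.392 0.26 ]
0.28 51 [0.482 0.392 0.281]
0.3 44 [0.483 0.39  0.3  ]
0.32 70 [0.482 0.389 0.321]
[-0.006  0.046] 4.6 0.046
[-0.012 -0.049] 5.0 0.05
[ 0.042 -0.035] 4.8 0.055
[0.045 0.037] 5.3 0.058
[0.003 0.003] 4.5 0.004
[ 0.076 -0.001] 7.3 0.076
[ 0.049 -0.007] 4.4 0.05
[-0.044 -0.02 ] 5.6 0.048
[0.079 0.078] 4.4 0.112
[ 0.066 -0.079] 4.8 0.103
[0.019 0.065] 6.2 0.068
[-0.039  0.02 ] 4.5 0.044
[ 0.003 -0.08 ] 6.2 0.08
[ 0.025 -0.04 ] 6.0 0.047
[0.028 0.032] 5.5 0.043
cc 79 [ 0.049 -0.005]
cc 78 [0.033 0.036]
cc 75 [ 0.029 -0.036]
cc 81 [0.003 0.006]
cc 83 [-0.005  0.047]
cc 78 [-0.012 -0.047]
cc 80 [-0.038  0.023]
cc 80 [-0.042 -0.017]
```

```bash
python3 - <<'E'
from h import *
print(rel([.5395,-.2755,.31],R.from_euler('xyz',[np.pi,0,np.radians(-13)])))
E
python3 -m inch '[[-0.15,0.05,0,0,0,0.05,0],[-0.35,0.1,0,0,0,0.15,0],[-0.55,0.16,0,0,0,0.25,0],[-0.75,0.22,0,0,0,0.35,0],[-0.95,0.28,0,0,0,0.45,0],[-0.95,0.28,0,0,0,0.55,0],[-0.95,0.28,0,0,0,0.65,0],[-0.95,0.28,0,0,0,0.65,0]]'
python3 - <<'E'
from h import *
print(bot.observe()['qpos'],rel([.5395,-.2755,.31],R.from_euler('xyz',[np.pi,0,np.radians(-13)])))
E
```

```text
(array([-3.2771e+00, -8.7200e-01,  1.7000e-03]), array([-8.0000e-04,  2.2000e-03,  1.3675e+00]))
clock: 31.18
position: [0.5956, 0.2435, 0.3088]
tool_rot: [-3.14, 0.004, 0.905]
force: [0.1, 0.1, -1.5]
grip_width: 0.0148
finger_force: 98.0
[-0.76142589  0.51647155  0.4440635   1.44935308 -0.22591334  1.2307104
 -0.9580621 ] (array([-2.2133e+00,  1.3834e+00,  1.3000e-03]), array([0.0008, 0.0027, 0.7203]))
```

```bash
python3 -m inch '[[-0.2,0.13,0,0,0,0.08,0],[-0.4,0.25,0,0,0,0.17,0],[-0.6,0.375,0,0,0,0.26,0],[-0.8,0.5,0,0,0,0.36,0],[-1,0.625,0,0,0,0.46,0],[-1,0.625,0,0,0,0.56,0],[-1,0.625,0,0,0,0.66,0],[-1,0.625,0,0,0,0.72,0],[-1,0.625,0,0,0,0.72,0]]'
python3 - <<'E'
from h import *
print(bot.observe()['qpos'],rel([.5395,-.2755,.31],R.from_euler('xyz',[np.pi,0,np.radians(-13)])))
E
```

```text
clock: 32.3
position: [0.5702, 0.009, 0.3095]
tool_rot: [3.14, 0.003, -0.223]
force: [-0.1, 0.5, -2.5]
grip_width: 0.0147
finger_force: 98.1
[-0.65507504  0.44312186  0.77136033  1.6591771  -0.32804578  1.17740841
 -1.59767671] (array([ 1.6520e-01,  1.4214e+00, -2.0000e-04]), array([0.0012, 0.0018, 0.0023]))
```

```bash
python3 -m inch '[[0.02,0.2,0,0,0,0,0],[0.04,0.4,0,0,0,0,0],[0.06,0.6,0,0,0,0,0],[0.08,0.8,0,0,0,0,0],[0.11,0.95,0,0,0,0,0],[0.11,0.95,0,0,0,0,0]]'
python3 -m inch '[[0.02,0.18,0,0,0,0,0],[0.05,0.35,0,0,0,0,0],[0.055,0.47,0,0,0,0,0],[0.055,0.47,0,0,0,0,0],[0.055,0.47,0,0,0,0,0]]'
python3 - <<'E'
from h import *
s=bot.observe();print(s['qpos'],rel([.5395,-.2755,.31],R.from_euler('xyz',[np.pi,0,np.radians(-13)])))
f=bot.grab_frame('scene');P=cloud(f);im=f['img'].astype(int)
m=(im.min(2)>100)&(np.hypot(P[:,:,0]-s['position'][0],P[:,:,1]-s['position'][1])<.05)&(P[:,:,2]>.13)&(P[:,:,2]<.36)
q=P[m];
for z in np.arange(.14,.32,.03):
    k=abs(q[:,2]-z)<.01
    if k.any():print(round(z,3),k.sum(),np.median(q[k],0).round(3))
print('minz',np.percentile(q[:,2],.5))
cv2.imwrite('pics/b1.png',cv2.resize(im[180:400,100:340][:,:,::-1].astype(np.uint8),(720,660)[:1]+(600,)))
E
```

```text
clock: 33.05
position: [0.5482, -0.1837, 0.31]
tool_rot: [3.14, 0.002, -0.226]
force: [-0.7, 0.4, -1.8]
grip_width: 0.0147
finger_force: 98.3
clock: 33.67
position: [0.5388, -0.2742, 0.3098]
tool_rot: [3.141, 0.003, -0.224]
force: [0.6, 1.2, -1.9]
grip_width: 0.0148
finger_force: 98.3
[-0.12732912  0.51078919  0.76767675  1.56865075 -0.36936572  1.21557382
 -1.0880745 ] (array([ 0.0046,  0.0054, -0.0011]), array([0.0001, 0.0017, 0.0015]))
0.17 20 [ 0.544 -0.279  0.178]
0.2 105 [ 0.543 -0.282  0.2  ]
0.23 120 [ 0.542 -0.282  0.227]
0.26 90 [ 0.543 -0.281  0.26 ]
0.29 96 [ 0.543 -0.281  0.291]
minz 0.1764535085698585
```

```bash
python3 -m inch '[[0.004,0.004,0.12,0,0,0,0],[0.004,0.004,0.24,0,0,0,0],[0.004,0.004,0.36,0,0,0,0],[0.004,0.004,0.36,0,0,0,0]]' | grep -E 'pos|^force'; python3 -m inch '[[0,0,0.06,0,0,0,0],[0,0,0.12,0,0,0,0],[0,0,0.18,0,0,0,0],[0,0,0.18,0,0,0,0]]'
python3 - <<'E'
from h import *
s=bot.observe();T=R.from_euler('xyz',s['tool_rot']);B=R.from_euler('z',-5,degrees=True)
c0=s['position'].copy()
def rows(rs,angs,c=np.r_[BATH,s['position'][2]]):
    o=[]
    for r,a in zip(rs,angs):
        a=np.radians(a);p=c+B.apply([r*np.cos(a),r*np.sin(a),0]);o.append((T.inv().apply(p-c0)/.2).round(2)[:2].tolist())
    return o
print(B.inv().apply(c0-np.r_[BATH,0]))
print(rows(np.r_[np.linspace(.028,.036,6),[.036]*15],np.arange(0,379,18)))
E
```

```text
position: [0.5387, -0.2749, 0.2368]
force: [-0.2, 0.3, -1.7]
clock: 34.72
position: [0.5384, -0.2761, 0.2011]
tool_rot: [3.141, 0.004, -0.227]
force: [0.2, 0.5, -1.5]
grip_width: 0.0146
finger_force: 98.3
[0.02489552 0.00158864 0.20107636]
[[0.02, 0.01], [0.01, -0.04], [-0.01, -0.08], [-0.05, -0.12], [-0.09, -0.14], [-0.15, -0.15], [-0.2, -0.14], [-0.25, -0.1], [-0.28, -0.06], [-0.3, -0.01], [-0.3, 0.05], [-0.28, 0.1], [-0.25, 0.15], [-0.21, 0.18], [-0.15, 0.2], [-0.1, 0.2], [-0.04, 0.19], [0.0, 0.15], [0.04, 0.11], [0.06, 0.06], [0.06, 0.0]]
```

```bash
python3 -m inch '[[0.01,-0.04,0,0,0,0,0],[-0.01,-0.08,0,0,0,0,0],[-0.05,-0.12,0,0,0,0,0],[-0.09,-0.14,0,0,0,0,0],[-0.15,-0.15,0,0,0,0,0],[-0.2,-0.14,0,0,0,0,0],[-0.25,-0.1,0,0,0,0,0],[-0.28,-0.06,0,0,0,0,0],[-0.3,-0.01,0,0,0,0,0],[-0.3,0.05,0,0,0,0,0],[-0.28,0.1,0,0,0,0,0],[-0.25,0.15,0,0,0,0,0],[-0.21,0.18,0,0,0,0,0],[-0.15,0.2,0,0,0,0,0],[-0.1,0.2,0,0,0,0,0],[-0.04,0.19,0,0,0,0,0],[0,0.15,0,0,0,0,0],[0.04,0.11,0,0,0,0,0],[0.06,0.06,0,0,0,0,0],[0.06,0,0,0,0,0,0]]'
python3 - <<'E'
from h import *
s=bot.observe();T=R.from_euler('xyz',s['tool_rot']);B=R.from_euler('z',-5,degrees=True)
p=s['position'];print(B.inv().apply(p-np.r_[BATH,0]))
f=bot.grab_frame('scene');P=cloud(f);im=f['img'].astype(int)
m=(im.min(2)>100)&(np.hypot(P[:,:,0]-p[0],P[:,:,1]-p[1])<.05)&(P[:,:,2]>.122)&(P[:,:,2]<.25);q=P[m]
for z in np.arange(.13,.22,.03):
    k=abs(q[:,2]-z)<.01
    if k.any():print(round(z,3),k.sum(),np.median(q[k],0).round(3))
def rows(rs,angs):
    o=[]
    for r,a in zip(rs,angs):
        a=np.radians(a);g=np.r_[BATH,p[2]]+B.apply([r*np.cos(a),r*np.sin(a),0]);o.append((T.inv().apply(g-p)/.2).round(2)[:2].tolist())
    return o
print(rows([.041]*20,np.arange(18,379,18)))
E
```

```text
clock: 37.22
position: [0.5508, -0.2783, 0.202]
tool_rot: [3.141, 0.002, -0.227]
force: [0.3, -0.0, -1.7]
grip_width: 0.0146
finger_force: 98.2
[0.03742308 0.00045712 0.20197481]
0.13 57 [ 0.555 -0.285  0.131]
0.16 66 [ 0.554 -0.285  0.16 ]
0.19 68 [ 0.555 -0.284  0.19 ]
[[-0.0, -0.06], [-0.04, -0.11], [-0.09, -0.15], [-0.15, -0.17], [-0.21, -0.17], [-0.27, -0.16], [-0.33, -0.12], [-0.37, -0.07], [-0.39, -0.01], [-0.39, 0.06], [-0.37, 0.12], [-0.33, 0.17], [-0.28, 0.21], [-0.22, 0.23], [-0.16, 0.23], [-0.1, 0.21], [-0.04, 0.18], [-0.0, 0.12], [0.02, 0.06], [0.02, -0.0]]
```

Smooth first lap, paddle still upright. I'll do a second, wider lap to be sure.

```bash
python3 -m inch '[[0,-0.06,0,0,0,0,0],[-0.04,-0.11,0,0,0,0,0],[-0.09,-0.15,0,0,0,0,0],[-0.15,-0.17,0,0,0,0,0],[-0.21,-0.17,0,0,0,0,0],[-0.27,-0.16,0,0,0,0,0],[-0.33,-0.12,0,0,0,0,0],[-0.37,-0.07,0,0,0,0,0],[-0.39,-0.01,0,0,0,0,0],[-0.39,0.06,0,0,0,0,0],[-0.37,0.12,0,0,0,0,0],[-0.33,0.17,0,0,0,0,0],[-0.28,0.21,0,0,0,0,0],[-0.22,0.23,0,0,0,0,0],[-0.16,0.23,0,0,0,0,0],[-0.1,0.21,0,0,0,0,0],[-0.04,0.18,0,0,0,0,0],[0,0.12,0,0,0,0,0],[0.02,0.06,0,0,0,0,0],[0.02,0,0,0,0,0,0]]'
python3 -m inch '[[0,0,0,0,0,0,0],[0,0,-0.1,0,0,0,0],[0,0,-0.25,0,0,0,0],[0,0,-0.4,0,0,0,0],[0,0,-0.55,0,0,0,0],[0,0,-0.55,0,0,0,0]]'
python3 - <<'E'
from h import *
s=bot.observe();print(s['qpos'])
f=bot.grab_frame('scene');P=cloud(f);im=f['img'].astype(int);v,u=np.mgrid[:420,:560]
k=(P[:,:,2]>.074)&(P[:,:,2]<.09)&(np.hypot(P[:,:,0]-BATH[0],P[:,:,1]-BATH[1])<.07)
n,l,st,ce=cv2.connectedComponentsWithStats(k.astype(np.uint8))
for i in range(1,n):
    if st[i,4]>8:print('cc',st[i,4],(P[l==i].mean(0)[:2]-BATH).round(3))
cv2.imwrite('pics/b1.png',cv2.resize(im[180:400,100:340][:,:,::-1].astype(np.uint8),(648,594),interpolation=cv2.INTER_CUBIC))
E
```

```text
clock: 39.78
position: [0.5548, -0.2794, 0.2019]
tool_rot: [3.141, 0.002, -0.227]
force: [-0.4, 0.0, -1.3]
grip_width: 0.0148
finger_force: 98.7
clock: 40.52
position: [0.5549, -0.2809, 0.3141]
tool_rot: [3.14, -0.001, -0.228]
force: [0.7, 0.3, -2.6]
grip_width: 0.015
finger_force: 98.7
[-0.11070608  0.53842907  0.76661999  1.51823091 -0.38495794  1.23946069
 -1.08822085]
cc 93 [-0.048  0.034]
cc 89 [0.016 0.058]
cc 91 [-0.059  0.01 ]
cc 104 [ 0.002 -0.007]
cc 47 [ 0.057 -0.001]
cc 80 [-0.016 -0.058]
cc 26 [ 0.046 -0.03 ]
cc 28 [ 0.028 -0.048]
```

View pics/b1.png

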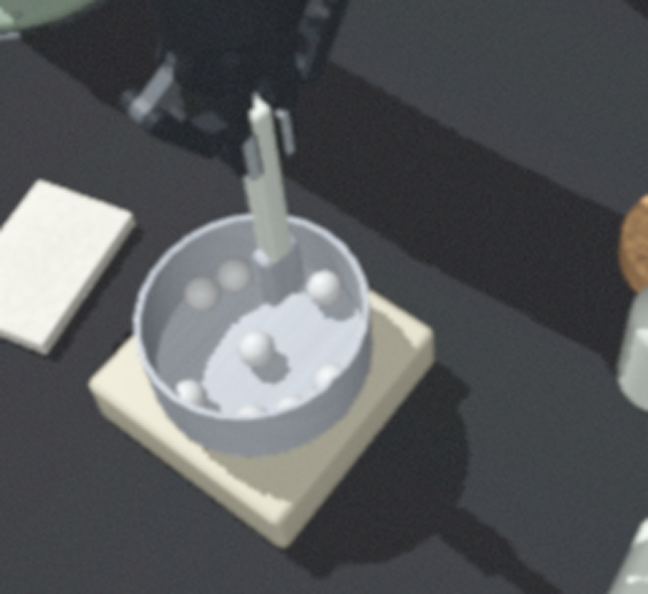

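The picture shows all eight beads still in the dish, with the centre bead at (256,349). By my measurements the centre and far beads may have moved less than 15 mm, so I'll push the centre bead as well.

```bash
python3 -m inch '[[-0.058,0.013,0,0,0,0,0],[-0.058,0.013,0.15,0,0,0,0],[-0.058,0.013,0.3,0,0,0,0],[-0.058,0.013,0.42,0,0,0,0],[-0.058,0.013,0.5,0,0,0,0],[-0.058,0.013,0.555,0,0,0,0],[-0.1,0.02,0.555,0,0,0,0],[-0.15,0.035,0.555,0,0,0,0],[-0.2,0.045,0.555,0,0,0,0],[-0.24,0.055,0.555,0,0,0,0],[-0.28,0.063,0.555,0,0,0,0],[-0.28,0.063,0.555,0,0,0,0],[-0.28,0.063,0.4,0,0,0,0],[-0.28,0.063,0.2,0,0,0,0],[-0.28,0.063,0,0,0,0,0],[-0.28,0.063,0,0,0,0,0]]'
python3 - <<'E'
from h import *
s=bot.observe();print(s['qpos'])
f=bot.grab_frame('scene');P=cloud(f)
k=(P[:,:,2]>.074)&(P[:,:,2]<.09)&(np.hypot(P[:,:,0]-BATH[0],P[:,:,1]-BATH[1])<.07)
n,l,st,ce=cv2.connectedComponentsWithStats(k.astype(np.uint8))
for i in range(1,n):
    if st[i,4]>8:print('cc',st[i,4],(P[l==i].mean(0)[:2]-BATH).round(3))
E
```

```text
clock: 42.58
position: [0.498, -0.2801, 0.3144]
tool_rot: [3.141, -0.001, -0.227]
force: [-0.1, -0.4, -3.1]
grip_width: 0.0144
finger_force: 99.0
[-0.14442061  0.44542576  0.79999712  1.65392058 -0.33940841  1.18581661
 -1.0624413 ]
cc 91 [-0.046  0.037]
cc 93 [-0.059  0.013]
cc 96 [0.016 0.058]
cc 104 [-0.037 -0.001]
cc 47 [ 0.057 -0.   ]
cc 78 [-0.016 -0.059]
cc 27 [ 0.046 -0.03 ]
cc 28 [ 0.028 -0.048]
```

```bash
python3 -m inch '[[0.02,-0.2,0,0,0,0,0],[0.06,-0.4,0,0,0,0,0],[0.12,-0.6,0,0,0,-0.05,0],[0.17,-0.8,0,0,0,-0.1,0],[0.2,-1,0,0,0,-0.15,0],[0.2,-1,0,0,0,-0.2,0],[0.2,-1,0,0,0,-0.2,0]]' | grep pos
python3 - <<'E'
from h import *
print(bot.observe()['qpos'],rel([.4794,.3984,.312],R.from_euler('xyz',[-3.14,0,1.918])))
E
```

```text
position: [0.5809, -0.0935, 0.3107]
[-0.41349785  0.45911158  0.69480146  1.60743151 -0.30902019  1.19243752
 -1.13728762] (array([-0.2924, -2.4942, -0.0048]), array([-1.8000e-03,  9.0000e-04, -1.1658e+00]))
```

```bash
python3 -m inch '[[0,-0.2,0,0,0,-0.05,0],[0,-0.4,0,0,0,-0.12,0],[0,-0.6,0,0,0,-0.2,0],[0,-0.8,0,0,0,-0.28,0],[-0.02,-1,0,0,0,-0.37,0],[-0.02,-1,0,0,0,-0.46,0],[-0.02,-1,0,0,0,-0.55,0],[-0.02,-1,0,0,0,-0.55,0]]' | grep pos
python3 - <<'E'
from h import *
print(bot.observe()['qpos'],rel([.4794,.3984,.312],R.from_euler('xyz',[-3.14,0,1.918])))
E
```

```text
position: [0.5598, 0.1045, 0.3114]
[-0.62570808  0.37865387  0.46643511  1.64937412 -0.18270082  1.16016545
 -0.73737379] (array([ 0.9585, -1.1842, -0.0021]), array([-0.0011, -0.    , -0.6179]))
```

```bash
python3 -m inch '[[0.15,-0.2,0,0,0,-0.08,0],[0.3,-0.4,0,0,0,-0.16,0],[0.5,-0.6,0,0,0,-0.25,0],[0.65,-0.8,0,0,0,-0.34,0],[0.8,-1,0,0,0,-0.43,0],[0.9,-1,0,0,0,-0.52,0],[0.9,-1,0,0,0,-0.61,0],[0.9,-1,0,0,0,-0.618,0],[0.9,-1,0,0,0,-0.618,0]]' | grep pos
python3 - <<'E'
from h import *
print(bot.observe()['qpos'],rel([.4794,.3984,.312],vert(110.5,117)))
E
```

```text
position: [0.5019, 0.3674, 0.3118]
[-0.84815072  0.44697893  0.18100186  1.49825697 -0.08476167  1.20618869
 -0.30918885] (array([ 0.1841, -0.0536, -0.0007]), array([-0.0035, -0.3003, -0.0076]))
```

```bash
python3 -m inch '[[0.1,-0.03,0,0,-0.05,0,0],[0.184,-0.054,0,0,-0.1,0,0],[0.184,-0.054,0,0,-0.2,0,0],[0.184,-0.054,0,0,-0.3,-0.008,0],[0.184,-0.054,0,0,-0.3,-0.008,0],[0.184,-0.054,0,0,-0.3,-0.008,0]]' | grep -E 'pos|rot'
python3 - <<'E'
from h import *
s=bot.observe();T=R.from_euler('xyz',s['tool_rot']);z=T.apply([0,0,1]);be=s['position']+.1365*z
print('blade',be,'at rim',be+z*(be[2]-.115)/-z[2],'end pos off jar at z.02',(be+z*(be[2]-.02)/-z[2])[:2]-JAR,rel([.5087,.3166,.136]))
E
```

```text
position: [0.4793, 0.3984, 0.3121]
tool_rot: [-3.137, 0.47, 1.933]
blade [0.50059276 0.34042695 0.19040579] at rim [0.51380364 0.30451758 0.115     ] end pos off jar at z.02 [ 0.00184737 -0.01622285] (array([ 0.0109, -0.003 ,  0.982 ]), None)
```

```bash
python3 -m inch '[[0.01,0,0.2,0,0,0,0],[0.01,0,0.4,0,0,0,0],[0.01,0,0.55,0,0,0,0],[0.01,0,0.7,0,0,0,0],[0.01,0,0.82,0,0,0,0],[0.01,0,0.92,0,0,0,0],[0.01,0,0.96,0,0,0,0],[0.01,0,0.96,0,0,0,0]]'
```

```text
clock: 47.38
position: [0.5089, 0.3182, 0.1405]
tool_rot: [-3.137, 0.47, 1.934]
force: [0.5, 0.2, -1.8]
grip_width: 0.0147
finger_force: 98.8
```

```bash
python3 -m inch '[[0,0,0,0,0,0,0.3],[0,0,0,0,0,0,1],[0,0,0,0,0,0,1],[0,0,0,0,0,0,1],[0,0,0,0,0,0,1]]';python3 -m inch '[[0,0,-0.15,0,0,0,1],[0,0,-0.4,0,0,0,1],[0,0,-0.7,0,0,0,1],[0,0,-1,0,0,0,1],[0,0,-1,0,0,0,1],[0,0,-1,0,0,0,1]]'
python3 - <<'E'
from h import *
f=bot.grab_frame('scene');hfit(f);c,d=hfit(f)
g=bot.grab_frame('scene');hfit(g)
P=cloud(g);k=(P[:,:,2]>.074)&(P[:,:,2]<.09)&(np.hypot(P[:,:,0]-BATH[0],P[:,:,1]-BATH[1])<.07)
n,l,st,ce=cv2.connectedComponentsWithStats(k.astype(np.uint8))
print(sum(st[1:,4]>8),[(P[l==i].mean(0)[:2]-BATH).round(3).tolist() for i in range(1,n) if st[i,4]>8])
# bystander shift: compare clouds with the first picture
f0=np.load('scene0.npy',allow_pickle=True).item();P0=cloud(f0)
for nm,(x,y,h) in dict(reag=(.79,.148,.12),wash=(.754,-.113,.13),cork=(.741,-.014,.022),mortar=(.294,.326,.04),note=(.295,-.283,.012)).items():
    r=[]
    for Q in(P0,P):
        m=(np.hypot(Q[:,:,0]-x,Q[:,:,1]-y)<.09)&(Q[:,:,2]>h)&(Q[:,:,2]<h+.03);r.append(np.median(Q[m],0).round(3))
    print(nm,*r)
E
```

```text
clock: 48.0
position: [0.5085, 0.3188, 0.14]
tool_rot: [-3.136, 0.471, 1.936]
force: [0.7, -0.6, 0.6]
grip_width: 0.0854
finger_force: 0.0
clock: 48.75
position: [0.4771, 0.4035, 0.3177]
tool_rot: [-3.135, 0.471, 1.936]
force: [-0.5, 0.8, -0.7]
grip_width: 0.0855
finger_force: 0.0
end [0.503  0.3325 0.1836] d [-0.148  0.425  0.893] tilt 26.7 az 109.2 173
end [0.503  0.3325 0.1836] d [-0.148  0.425  0.893] tilt 26.7 az 109.2 173
end [0.5029 0.3324 0.1841] d [-0.157  0.423  0.892] tilt 26.8 az 110.3 175
7 [[-0.046, 0.037], [-0.046, 0.006], [0.016, 0.058], [0.057, -0.001], [-0.016, -0.059], [0.046, -0.029], [0.028, -0.048]]
reag [0.788 0.148 0.129] [0.788 0.149 0.129]
wash [ 0.764 -0.125  0.149] [ 0.764 -0.125  0.149]
cork [ 0.727 -0.007  0.027] [ 0.727 -0.007  0.027]
mortar [0.286 0.323 0.048] [0.287 0.325 0.048]
note [ 0.297 -0.287  0.016] [ 0.297 -0.288  0.016]
```

```bash
python3 -c "
from workcell import bot
print(bot.job_done())"
```

```text
the job is handed in; nothing more can be done
None
```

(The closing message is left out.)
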